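# Pack the sample tub and close its lid

## Task

Pack the sample tub for storage: take every stirring rod out of the white tub and drop it plain end down, red end up, into a well of the rod stand, and stand every small teal jar with a red cap upright on the floor of the tub. Then put the blue lid on the tub so that it sits fully home and level on the rim all round, which it can only do when nothing inside rises above the fill line; leave the flask, the beaker and the tall bottle where they are.

Things in the scene. Friction and masses are not known exactly. Their poses are not given: they have to be found in the camera images.
- tub: White open tub fixed to the bench: outside 112 x 232 x 88 mm (x, y, z), walls and floor 4 mm, inside 104 x 224 x 84 mm deep. Origin: centre of its underside; y along its length, z up. Blue fill line round it, 77 to 81 mm above the bench: the lid reaches down to 81 mm, so nothing inside may stand higher. Rods lean in it at the start, tops out over its +x wall.
- lid: Loose blue lid, 250 g: plate 118 x 238 x 5 mm on a locating frame 97 x 217 x 7 mm that drops inside the tub walls (3.5 mm play a side); the plate then lies on the rim, origin 81 mm above the tub's. White handle block amid it, 18 (x) x 90 (y) mm, 12 to 48 mm above the origin. Origin: centre of the frame's underside; y along the length, z up. Lies right way up; either way round fits.
- stand: Fixed rod stand: dark foot plate 70 x 180 x 6 mm with three upright square aluminium wells in a row along y, 60 mm apart, each 26 x 26 mm inside (3 mm walls), from the foot plate (6 mm) up to 106 mm above the bench. Origin: centre of the underside; z up.
- well0 (a point): Centre of the mouth of well 0 of the rod stand, 106 mm above the bench; the well is 100 mm deep below it.
- well1 (a point): Centre of the mouth of well 1 of the rod stand, 106 mm above the bench; the well is 100 mm deep below it.
- well2 (a point): Centre of the mouth of well 2 of the rod stand, 106 mm above the bench; the well is 100 mm deep below it.
- rod0: Loose yellow square stirring rod, 12 x 12 x 180 mm, 35 g, top 18 mm red. Origin: centre of the plain end; z along the rod to the red end. At the start it leans in the tub, plain end at the foot of the tub's -x wall, crossing the +x rim 128 mm from the plain end, about 41 deg above level, red end out. May be absent.
- rod1: Loose yellow square stirring rod, 12 x 12 x 180 mm, 35 g, top 18 mm red. Origin: centre of the plain end; z along the rod to the red end. At the start it leans in the tub, plain end at the foot of the tub's -x wall, crossing the +x rim 128 mm from the plain end, about 41 deg above level, red end out. May be absent.
- rod2: Loose yellow square stirring rod, 12 x 12 x 180 mm, 35 g, top 18 mm red. Origin: centre of the plain end; z along the rod to the red end. At the start it leans in the tub, plain end at the foot of the tub's -x wall, crossing the +x rim 128 mm from the plain end, about 41 deg above level, red end out. May be absent.
- jar0: Loose round teal sample jar with a red cap, 130 g, 64 mm tall: body 46 mm diameter up to 42 mm, cap 40 mm diameter from 46 to 64 mm. Origin: centre of its underside, z up. Stands on the bench at the start. May be absent.
- jar1: Loose round teal sample jar with a red cap, 130 g, 64 mm tall: body 46 mm diameter up to 42 mm, cap 40 mm diameter from 46 to 64 mm. Origin: centre of its underside, z up. Stands on the bench at the start. May be absent.
- jar2: Loose round teal sample jar with a red cap, 130 g, 64 mm tall: body 46 mm diameter up to 42 mm, cap 40 mm diameter from 46 to 64 mm. Origin: centre of its underside, z up. Stands on the bench at the start. May be absent.
- jar3: Loose round teal sample jar with a red cap, 130 g, 64 mm tall: body 46 mm diameter up to 42 mm, cap 40 mm diameter from 46 to 64 mm. Origin: centre of its underside, z up. Stands on the bench at the start. May be absent.
- flask: Bystander: loose clear conical flask, 80 mm wide, 108 mm tall, standing. Origin: centre of its underside. Not to be disturbed.
- beaker: Bystander: loose clear beaker, 72 mm wide, 90 mm tall, standing. Origin: centre of its underside. Not to be disturbed.
- bottle: Bystander: loose teal bottle with a red cap, 60 mm wide, 150 mm tall, standing; not one of the jars. Origin: centre of its underside. Not to be disturbed.

How it is judged:
By the outcome, as a careful person would: the job done as asked, in the order asked, and still so for the second after the job is handed in, with the robot touching nothing.
Of rod0, rod1, rod2 only 2 to 3 are there at a start; the rules pass over those that are not, and their reading is None.
Of jar0, jar1, jar2, jar3 only 3 to 4 are there at a start; the rules pass over those that are not, and their reading is None.
At some moment in a run one of jar0, jar1, jar2, jar3, lid may be knocked a few centimetres aside while the robot is not near it.
It also fails if it takes over 210 s, if anything falls off the work surface, if the arm or the gripper's body presses on something with over 40 N, if the wrist force passes 120 N, or if a joint passes its speed limit or range.

## Robot

A 6-joint arm with a two-finger parallel gripper is mounted at the origin on the work surface. World frame = base frame: x ahead of the robot, y to its left, z up, the work surface at z = 0. Lengths are in mm, angles in degrees, forces in N, time in s.
With the tool pointing down it reaches from about 300 to 850 mm from the base axis. Payload 4.2 kg.
Tool frame: the origin (TCP) lies midway between the tips of the shut fingers; the grasp point (between the pads) lies 19 mm behind it (env.grasp_offset is the distance from the TCP to the grasp point, in mm); z points along the fingers, y is the line along which they close (so a half turn about z gives the same grasp; the last joint's range is limited). The gripper opens to 91 mm and grips with 3 to 60 N. Pads are 32 mm wide; open, the fingers measure 118 mm over their backs; the gripper's body (76 mm by 178 mm) begins 60 mm behind the grasp point.
Start: joints at [75.229, 18.312, 89.639, -0, 72.044, -1.146], TCP at [135.451, 558.835, 213.976] pointing down, gripper open.
Joint ranges: [-177.97, 177.97], [-48.28, 115.42], [12.27, 149.76], [-77.06, 257.06], [2.81, 150.46], [-146.56, 146.56]. Speed limits (degrees/s): [147.25, 147.25, 180, 180, 180, 180].

## Interface

Orientations are given as [roll, pitch, yaw] about the fixed x, y, z axes, in that order (R = Rz(yaw) Ry(pitch) Rx(roll)).
In Python, from workcell import env, optics gives the robot as it stands. The module is installed in compiled form; this text tells all that it offers.
- The arm moves only by the tool send_rows, never from a script. Its argument "targets" is a list that holds one entry, the list of rows, each a list of 7 numbers: the turn, a rotation vector about the world's x, y, z scaled (see below), then the shift along the world's x, y, z scaled (see below), then the closure, from -1 (fully open) to 1 (shut). In form: [[[rx, ry, rz, x, y, z, gripper], ...]]. A call has 1 to 12 rows; each row shifts and turns the commanded pose from where the row before left it; what a row does not reach is not made up. The controller multiplies each number of a shift by 0.2 m and each number of a turn by pi/2 rad. A row lasts 1/10 s, in which the tool goes at most 50 mm and 8.59 degrees, less where a joint would pass 70% of its speed; a pose out of reach is approached as far as the arm can. A call with a number of a shift or a turn outside -1 to 1 is refused whole. A call with a gripper value outside its range is refused whole. The fingers move at their own pace and stop on an object; "grip_force" is the grip in N (left out, the last holds). Time passes only in rows, so rows that do not move let the fingers close. It gives the time, the measured TCP pose, the force, the opening and the grip force at its end, in the units of the state.
- env.state(): the state, without advancing time (a new reading comes with each control period).
- optics.grab_frame(name): name is "scene" or "top" or "wrist"; returns (picture, depth): 400x640x3 uint8, red, green, blue; 400x640 float32, mm along the optical axis (not along the pixel's ray), 0 where there is no reading.
- optics.camera_info(name): a dict with "camera_matrix" (3x3 intrinsics, pixels), "R" (3x3) and "t" (3): a world point X has camera coordinates R X + t; the wrist camera has in their place "mount" (4x4, takes a point from camera to tool coordinates, whose origin is the TCP and whose axes are the flange's). Camera axes: x right, y down, z forward; pixel columns grow to the right and rows downward; lengths in mm; the calibration is good to about 2 mm. A picture is of the moment at which its call begins: read the wrist's pose just before it. camera_info takes no time and is no camera call.
- env.job_done(): hands the job in; it is judged then, once.
Trained networks look in the newest picture that a camera, given by its name, has taken for a name from the list of things; names that differ only in an ending like _2 or _b are one class to them, and where a whole thing is asked for, a point or a joint stands for the part that bears it (a point fixed in the world has none). Each returns a list of dicts, best first, with "conf" (0 to 1); they miss things now and then, are a little off and sometimes report something else, mostly with a low value. They report only what shows in the picture. A call takes as long as a camera call.
- optics.silhouettes(camera, name): "mask" (400x640 bool, what is visible of it) and "at" ([column, row] in pixels, amid what is visible of it).
- optics.place_of(camera, name): "at" ([column, row] in pixels: a listed point, or the origin of a listed thing).
The state is a dict: "time_s": time; "qpos": joint angles; "qvel": joint speeds; "effort": joint torques, N m; "ee_pos": TCP position; "ee_rot": TCP orientation; "force": force on the tool from outside, world axes, zero at the start; "torque": the same for the moment, N m; "gripper_width": finger opening in mm; "gripper_force": force on a finger pad.
Only numpy, scipy, OpenCV 4.12 (cv2) and the standard library are available. Lean on these libraries where they do the work, as an engineer would, in place of code of your own. Each camera call takes 0.05 s, during which the arm holds its last target. There are 200 camera calls.

## Working session

There is one attempt and no reset: what is moved stays moved. The work goes in short steps, Python scripts to look and compute and a tool call to move; the robot and the scene stay as the last step left them, time stands still between calls to the robot, and variables do not carry over. Pictures are saved under pics/ and viewed, at most 14 in all, crops included, and the job is handed in when it is done.

Besides the shell and the picture viewer there is one more tool, called after "Call:" as name(argument=value, ...), one argument or row to a line, values as JSON. send_rows: Moves the arm, as the interface text tells. Its arguments: {"type":"object","properties":{"targets":{"type":"array"},"grip_force":{"type":"number"}},"required":["targets"]}

```bash
mkdir -p pics; cat > h.py <<'E'
from workcell import env, optics
import numpy as np, cv2
def grab(cam,save=None):
    s=env.state(); p,d=optics.grab_frame(cam)
    if save: cv2.imwrite('pics/'+save,p[:,:,::-1])
    return p,d,s
def cloud(cam,d,s=None):
    """world xyz per pixel"""
    ci=optics.camera_info(cam);K=np.array(ci['camera_matrix'])
    v,u=np.mgrid[0:d.shape[0],0:d.shape[1]]
    P=np.stack([(u-K[0,2])/K[0,0]*d,(v-K[1,2])/K[1,1]*d,d],-1)
    if 'R' in ci:
        return (P-np.array(ci['t']))@np.array(ci['R'])
    from scipy.spatial.transform import Rotation as Ro
    M=np.array(ci['mount']);R=Ro.from_euler('xyz',s['ee_rot'],degrees=True).as_matrix()
    return (P@M[:3,:3].T+M[:3,3])@R.T+np.array(s['ee_pos'])
E
python3 - <<'E'
from h import *
print(env.state())
for c in ('top','scene'):
    p,d,s=grab(c,c+'0.png'); W=cloud(c,d,s); np.save(c+'.npy',W)
    for n in ('tub','lid','stand','rod0','jar0','flask','beaker','bottle'):
        for r in optics.silhouettes(c,n):
            m=r['mask']&(d>0)
            if m.sum()<5: continue
            X=W[m]; hi=X[X[:,2]>np.percentile(X[:,2],95)-6]
            print(c,n,round(r['conf'],2),np.round(r['at']),'n',m.sum(),'lo',np.percentile(X,2,0).round(),'hi',np.percentile(X,98,0).round(),'topmid',((np.percentile(hi,2,0)+np.percentile(hi,98,0))/2).round(1))
E
```

```text
{'time_s': 0.0, 'qpos': array([ 7.52306919e+01,  1.83515348e+01,  8.97057376e+01, -2.00529302e-03,
        7.20441932e+01, -1.14451684e+00]), 'qvel': array([ 0.08626745, -0.02082364, -0.09858443,  0.08448865, -0.04280003,
       -0.13689513]), 'effort': array([ 3.10835218e-03, -4.12458622e+01, -2.31972349e+01,  7.29578314e-02,
        4.54510795e-02, -1.40857501e-04]), 'ee_pos': array([135.31671298, 558.33327833, 213.1258807 ]), 'ee_rot': array([-1.79898516e+02, -1.20554382e-04,  1.66375829e+02]), 'force': array([0.83264306, 0.27231485, 0.36350853]), 'torque': array([-0.06027208,  0.02902811,  0.03867251]), 'gripper_force': 0.0, 'gripper_width': 91.20124607589888}
top tub 0.87 [323. 231.] n 3092 lo [421. -88.  -0.] hi [549. 141.  90.] topmid [483.5  27.4  86.8]
top lid 0.96 [229. 236.] n 3253 lo [352. 227.   7.] hi [579. 362.  49.] topmid [465.8 293.2  46.3]
top stand 0.86 [428. 224.] n 1561 lo [ 469. -372.    1.] hi [ 573. -218.  107.] topmid [ 522.5 -298.9  104.5]
top stand 0.43 [322. 230.] n 3223 lo [423. -88.  -0.] hi [551. 141.  90.] topmid [484.5  27.4  87.3]
top rod0 0.81 [292
[... 1983 characters left out ...]
-38.  10.] hi [712.  -3.  69.] topmid [691.6 -23.   66.5]
scene jar0 0.35 [399. 263.] n 2622 lo [357. 227.   9.] hi [582. 362.  50.] topmid [470.  294.3  47.9]
scene flask 0.87 [404. 349.] n 863 lo [583. 482.   4.] hi [643. 551. 111.] topmid [607.  513.4 108.9]
scene beaker 0.68 [257. 125.] n 441 lo [ 607. -512.    4.] hi [ 672. -438.   93.] topmid [ 639.1 -473.6   90.3]
scene bottle 0.76 [245. 157.] n 533 lo [ 715. -310.    7.] hi [ 771. -272.  152.] topmid [ 743.7 -302.9  149.6]
scene bottle 0.68 [354. 203.] n 2601 lo [421. -92.   3.] hi [555. 147.  91.] topmid [488.8  28.   92.9]
scene bottle 0.4 [258. 126.] n 410 lo [ 608. -508.   10.] hi [ 671. -437.   93.] topmid [ 639.9 -472.6   90.1]
```

```bash
python3 - <<'E'
from h import *
p=cv2.imread('pics/top0.png'); c=p[130:300,180:480]; cv2.imwrite('pics/topc.png',cv2.resize(c,None,fx=2.6,fy=2.6,interpolation=cv2.INTER_CUBIC))
for cam in ('top','scene'):
    W=np.load(cam+'.npy'); im=cv2.imread(f'pics/{cam}0.png').astype(int)
    def rect(lo,hi):
        m=((W>lo)&(W<hi)).all(-1); X=W[m].astype(np.float32)
        return cv2.minAreaRect(X[:,:2]),m.sum()
    print(cam,'tub',rect([400,-120,82],[560,170,93]))
    print('stand',rect([450,-410,95],[600,-190,112]))
    print('lidhandle',rect([330,200,38],[600,380,60]))
    print('lid',rect([330,200,6],[620,390,60]))
    b,g,r=im[...,0],im[...,1],im[...,2]
    inn=((W>[400,-110,-10])&(W<[640,180,150])).all(-1)
    yel=(r>120)&(g>90)&(b<0.6*g)&inn; red=(r>120)&(g<0.5*r)&inn
    m=(yel|red).astype(np.uint8)
    n,l,st,ce=cv2.connectedComponentsWithStats(m)
    for i in range(1,n):
        if st[i,4]<25: continue
        X=W[l==i]; c0=np.median(X,0); dv=np.linalg.svd(X-X.mean(0),full_matrices=False)[2][0]; dv*=np.sign(dv[2])
        t=(X-X.mean(0))@dv
        R=W[(l==i)&red]
        print('rod',st[i],'mean',X.mean(0).round(1),'dir',dv.round(3),'t',np.percentile(t,[1,99]).round(),'redmean',R.mean(0).round(1) if len(R) else None)
E
```

```text
Traceback (most recent call last):
cv2.error: OpenCV(4.12.0) /io/opencv/modules/imgproc/src/convhull.cpp:143: error: (-215:Assertion failed) total >= 0 && (depth == CV_32F || depth == CV_32S) in function 'convexHull'
```

View pics/topc.png

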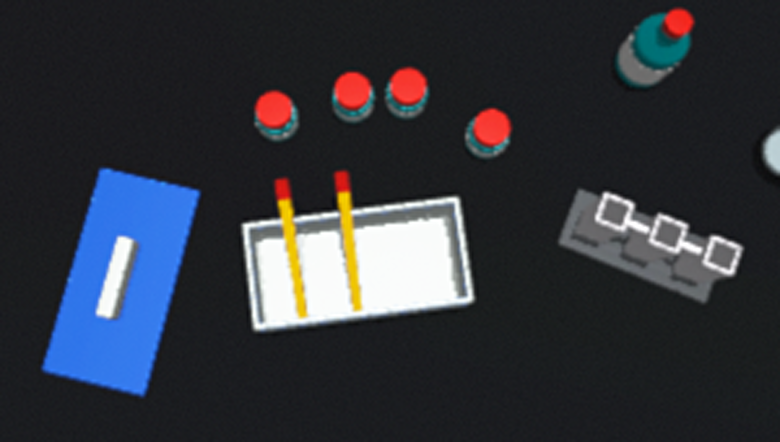

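View pics/scene0.png

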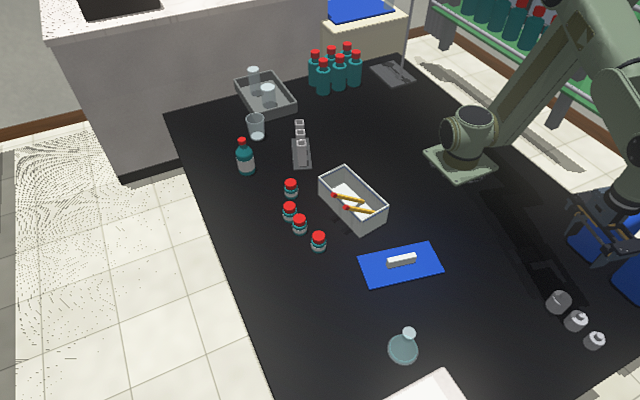

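The crops show two rods leaning in the tub (crop 285,185→303,315 and 342,180→357,310), four jars above it, the lid at left turned about 15°, and the stand at right turned about 20°.

```bash
cat > m.py <<'E'
from h import *
for cam in ('top','scene'):
    W=np.load(cam+'.npy'); im=cv2.imread(f'pics/{cam}0.png').astype(int)
    def rect(n,lo,hi,bright=None):
        m=((W>lo)&(W<hi)).all(-1)
        if bright: m&=(im.min(-1)>bright)
        X=np.ascontiguousarray(W[m],dtype=np.float32)
        (c,s,a)=cv2.minAreaRect(X[:,:2].copy()); print(cam,n,m.sum(),np.round(c,1),np.round(s,1),round(a,1),'zmed',np.median(X[:,2]).round(1))
    rect('tub',[400,-120,83],[560,170,93],140)
    rect('stand',[450,-410,98],[600,-190,112])
    rect('handle',[330,200,38],[600,380,60])
    rect('lid',[330,200,6],[620,390,60])
    b,g,r=im[...,0],im[...,1],im[...,2]
    inn=((W>[400,-110,-10])&(W<[600,180,150])).all(-1)
    red=(r>110)&(g<0.5*r)&inn
    m=(((r>110)&(g>80)&(b<0.6*g)&inn)|red).astype(np.uint8)
    n,l,st,ce=cv2.connectedComponentsWithStats(m)
    for i in range(1,n):
        if st[i,4]<25: continue
        X=W[l==i]; dv=np.linalg.svd(X-X.mean(0),full_matrices=False)[2][0]; dv*=np.sign(dv[2])
        t=(X-X.mean(0))@dv; R=W[(l==i)&red]; 
        print('rod',st[i],'mean',X.mean(0).round(1),'dir',dv.round(3),'t',np.percentile(t,[1,99]).round(),'red',R.mean(0).round(1) if len(R) else None)
E
python3 m.py
```

```text
top tub 373 [484.6  27. ] [112.6 232.3] 8.9 zmed 87.7
top stand 216 [ 521.8 -299.1] [152.6  32.6] 68.9 zmed 104.7
top handle 211 [465.6 293.8] [18.9 89.8] 77.2 zmed 47.4
top lid 3219 [464.5 296.6] [253.2 182.6] 0.4 zmed 12.4
rod [309 196  10  54 227] mean [513.9  36.3  77.9] dir [0.735 0.12  0.668] t [-94.  77.] red [565.4  43.9 112.8]
rod [286 199  12  53 223] mean [504.8  97.9  78.2] dir [0.731 0.122 0.672] t [-96.  76.] red [555.6 106.3 111.9]
scene tub 266 [487.6  25.7] [115.1 235.6] 8.8 zmed 88.9
scene stand 150 [ 522.9 -302.2] [162.7  32.3] 69.2 zmed 105.6
scene handle 205 [468.9 293.4] [21.1 90. ] 79.0 zmed 48.5
scene lid 2692 [477.4 295.7] [284.6 186. ] 0.2 zmed 13.7
rod [331 192  34  11 118] mean [513.5  39.4  78.9] dir [0.747 0.101 0.658] t [-96.  80.] red [568.3  40.6 123. ]
rod [342 205  33   9 113] mean [511.9 101.5  86.1] dir [0.748 0.114 0.654] t [-98.  70.] red [557.1 101.4 119.9]
```

Call:
send_rows(
  targets=[
    [[0, 0, 0.021, 0.14, -0.175, 0.02, 0], [0, 0, 0.021, 0.14, -0.175, 0.02, 0], [0, 0, 0.021, 0.14, -0.175, 0.02, 0], [0, 0, 0.021, 0.14, -0.175, 0.02, 0], [0, 0, 0.021, 0.14, -0.175, 0.02, 0], [0, 0, 0.021, 0.14, -0.175, 0.02, 0], [0, 0, 0.021, 0.14, -0.175, 0.02, 0], [0, 0, 0.021, 0.14, -0.175, 0.02, 0], [0, 0, 0.021, 0.14, -0.175, 0.02, 0], [0, 0, 0.021, 0.14, -0.175, 0.02, 0], [0, 0, 0.021, 0.14, -0.175, 0.02, 0], [0, 0, 0.021, 0.14, -0.175, 0.02, 0]],
  ],
  grip_force=30,
)

```text
time_s: 2.1
ee_pos: [472.4, 137.2, 262.4]
ee_rot: [180.0, 0.0, -170.9]
force: [0.4, 1.6, -0.3]
gripper_width: 45.7
gripper_force: 0.0
```

Call:
send_rows(
  targets=[
    [[-0.0086, 0.055, 0, 0.115, -0.036, -0.1, 0], [-0.0086, 0.055, 0, 0.115, -0.036, -0.1, 0], [-0.0086, 0.055, 0, 0.115, -0.036, -0.1, 0], [-0.0086, 0.055, 0, 0.115, -0.036, -0.1, 0], [0, 0, 0, 0, 0, 0, 0], [0, 0, 0, 0, 0, 0, 0]],
  ],
)

```text
time_s: 2.7
ee_pos: [563.5, 109.9, 180.0]
ee_rot: [179.9, -20.3, -171.0]
force: [-0.4, 0.3, 0.3]
gripper_width: 45.5
gripper_force: 0.0
```

```bash
python3 - <<'E'
from h import *
p,d,s=grab('wrist','w1.png'); print(s['ee_pos'],s['ee_rot'],s['qpos'].round(1))
print(optics.camera_info('wrist'))
W=cloud('wrist',d,s)
R=p.astype(int); red=(R[...,0]>110)&(R[...,1]<.5*R[...,0])&(d>0)&(W[...,2]<150)&(W[...,2]>85)
n,l,st,ce=cv2.connectedComponentsWithStats(red.astype(np.uint8))
for i in range(1,n):
    if st[i,4]>50: print(st[i],W[l==i].mean(0).round(1),np.percentile(W[l==i],[5,95],0).round())
E
```

```text
[563.497343   109.85561284 179.95190056] [ 179.92467962  -20.25761238 -170.97233799] [  9.7  30.7  77.6   0.3  92.  -89.4]
{'camera_matrix': array([[304.62149397,   0.        , 323.063773  ],
       [  0.        , 304.62149397, 199.32504748],
       [  0.        ,   0.        ,   1.        ]]), 'mount': array([[-3.06101565e-04, -9.70451759e-01, -2.41295026e-01,
         6.73304425e+01],
       [ 9.99999390e-01, -5.53186661e-04,  9.56255064e-04,
        -9.44412973e-01],
       [-1.06148060e-03, -2.41294586e-01,  9.70451336e-01,
        -1.70482583e+02],
       [ 0.00000000e+00,  0.00000000e+00,  0.00000000e+00,
         1.00000000e+00]])}
[231 214  20  28 335] [563.   45.3 125.7] [[555.  37. 121.]
 [573.  50. 132.]]
[311 214  17  28 434] [556.1 105.  127.2] [[547.  99. 122.]
 [565. 111. 132.]]
```

View pics/w1.png

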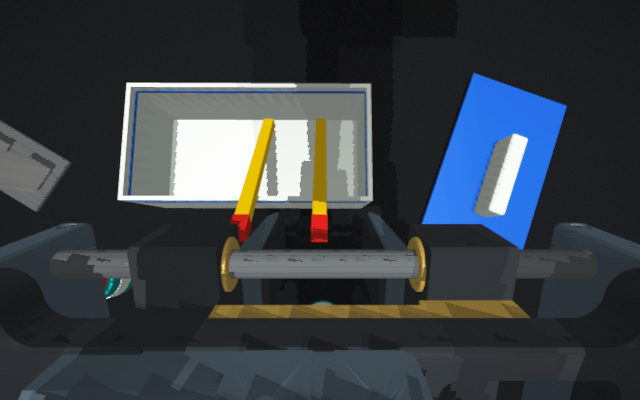

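Call:
send_rows(
  targets=[
    [[0, 0, 0, -0.026, -0.0075, -0.104, 0], [0, 0, 0, -0.026, -0.0075, -0.104, 0], [0, 0, 0, -0.026, -0.0075, -0.104, 0], [0, 0, 0, -0.026, -0.0075, -0.104, 0], [0, 0, 0, 0, 0, 0, 0], [0, 0, 0, 0, 0, 0, 1], [0, 0, 0, 0, 0, 0, 1], [0, 0, 0, 0, 0, 0, 1], [0, 0, 0, 0, 0, 0, 1], [0, 0, 0, 0, 0, 0, 1]],
  ],
)

```text
time_s: 3.75
ee_pos: [542.9, 104.1, 99.2]
ee_rot: [179.9, -20.0, -170.9]
force: [1.1, 0.2, 1.4]
gripper_width: 12.3
gripper_force: 30.0
```

Call:
send_rows(
  targets=[
    [[0, 0, 0, 0.02, 0, 0.2, 1], [0, 0, 0, 0.02, 0, 0.2, 1], [0, 0, 0, 0.02, 0, 0.2, 1], [0, 0, 0, 0.02, 0, 0.2, 1], [0, 0, 0, 0.02, 0, 0.2, 1], [0.012, -0.077, 0, 0, -0.15, 0, 1], [0.012, -0.077, 0, 0, -0.15, 0, 1], [0.012, -0.077, 0, 0, -0.15, 0, 1], [0.012, -0.077, 0, 0, -0.15, 0, 1], [0.012, -0.077, 0, 0, -0.15, 0, 1], [0.012, -0.077, 0, 0, -0.15, 0, 1], [0.012, -0.077, 0, 0, -0.15, 0, 1]],
  ],
)

```text
time_s: 4.95
ee_pos: [562.3, -107.0, 299.8]
ee_rot: [-179.8, 29.4, -170.9]
force: [0.5, 0.4, -0.3]
gripper_width: 11.7
gripper_force: 30.0
```

Call:
send_rows(
  targets=[
    [[0, 0, -0.0556, -0.044, -0.21, 0, 1], [0, 0, -0.0556, -0.044, -0.21, 0, 1], [0, 0, -0.0556, -0.044, -0.21, 0, 1], [0, 0, -0.0556, -0.044, -0.21, 0, 1], [0, 0, -0.0556, -0.044, -0.21, 0, 1], [0, 0, -0.0556, -0.044, -0.21, 0, 1], [0, 0, 0, 0, 0, 0, 1], [0, 0, 0, 0, 0, 0, 1]],
  ],
)

```text
time_s: 5.75
ee_pos: [509.4, -358.1, 298.2]
ee_rot: [-179.9, 29.0, 159.0]
force: [0.1, 0.7, -0.3]
gripper_width: 11.8
gripper_force: 30.0
```

```bash
cat > rod.py <<'E'
from h import *
import sys
x0,y0=float(sys.argv[1]),float(sys.argv[2])
print(env.state()['ee_pos'].round(1),env.state()['ee_rot'].round(1))
for cam in sys.argv[4:]:
    p,d,s=grab(cam,f'{sys.argv[3]}_{cam}.png'); W=cloud(cam,d,s); im=p.astype(int); r,g,b=im[...,0],im[...,1],im[...,2]
    inn=(abs(W[...,0]-x0)<70)&(abs(W[...,1]-y0)<70)&(d>0)
    red=(r>90)&(g<.4*r)&inn; yel=(r>90)&(g>.6*r)&(b<.5*g)&inn
    for n,m in (('red',red),('yel',yel)):
        if m.sum()<8: continue
        X=W[m]; dv=np.linalg.svd(X-X.mean(0),full_matrices=False)[2][0]
        print(cam,n,m.sum(),X.mean(0).round(1),np.percentile(X[:,2],[2,98]).round(),'dir',(dv*np.sign(dv[2])).round(3))
    if cam!='scene':
        m=(abs(W[...,2]-105)<4)&(abs(W[...,0]-522)<80)&(abs(W[...,1]+300)<110)&(im.min(-1)>70); X=W[m]
        if len(X)>20: print(cam,'stand',[np.round(q,1) for q in cv2.minAreaRect(X[:,:2].astype(np.float32).copy())],len(X))
E
python3 rod.py 500 -355 r1 top scene wrist
```

```text
[ 509.4 -358.1  298.2] [-179.9   29.   159. ]
top yel 45 [ 487.8 -344.1  296.3] [224. 402.] dir [-0.213  0.137  0.967]
top stand [array([ 527.3, -285.5]), array([123. ,  33.1]), np.float64(69.4)] 141
scene yel 92 [ 505.7 -349.6  225.7] [159. 285.] dir [-0.011  0.008  1.   ]
wrist red 337 [ 497.4 -353.1  329.6] [314. 368.] dir [-0.745  0.283  0.604]
wrist yel 4090 [ 475.  -343.7  304.7] [165. 381.] dir [-0.328  0.134  0.935]
wrist stand [array([ 523.7, -300.7]), array([152.2,  33.5]), np.float64(69.1)] 1455
```

View pics/r1_wrist.png

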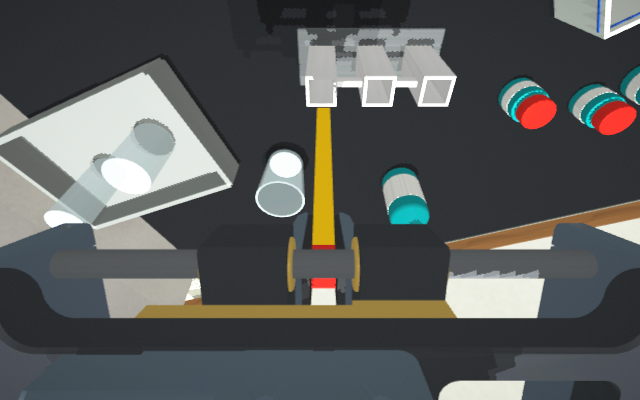

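```bash
python3 - <<'E'
from h import *
ci=optics.camera_info('scene');R,t=np.array(ci['R']),np.array(ci['t']);print('scene cam',(-R.T@t).round())
p,d,s=grab('wrist');W=cloud('wrist',d,s)
im=p.astype(int);r,g,b=im[...,0],im[...,1],im[...,2]
yel=(r>90)&(g>.6*r)&(b<.5*g)&(abs(W[...,0]-501)<20)&(abs(W[...,1]+356)<20)
for z in range(160,340,20):
    m=yel&(abs(W[...,2]-z)<10)
    if m.sum()>5: print(z,m.sum(),W[m].mean(0).round(1),np.percentile(W[m][:,:2]@[.36,.933],[5,95]).round(1))
E
```

```text
scene cam [ 988.  796. 1057.]
160 119 [ 498.2 -353.2  161.3] [-155.6 -144.8]
180 160 [ 498.1 -352.7  180. ] [-155.3 -144.4]
200 183 [ 497.8 -352.9  200.2] [-155.1 -144.7]
220 231 [ 497.6 -352.7  220.1] [-155.4 -144.4]
240 276 [ 497.4 -352.7  240.4] [-155.2 -144.6]
260 345 [ 497.2 -352.5  260.3] [-155.3 -144.6]
280 429 [ 496.8 -352.5  280.4] [-155.2 -144.7]
300 585 [ 496.6 -352.4  300.5] [-155.6 -144.5]
320 119 [ 495.6 -352.8  311.9] [-156.  -144.9]
```

Call:
send_rows(
  targets=[
    [[0, 0, 0, -0.0085, -0.0075, 0, 1], [0, 0, 0, 0, 0, -0.1, 1], [0, 0, 0, 0, 0, -0.1, 1], [0, 0, 0, 0, 0, -0.1, 1], [0, 0, 0, 0, 0, -0.1, 1], [0, 0, 0, 0, 0, -0.1, 1], [0, 0, 0, 0, 0, -0.1, 1], [0, 0, 0, 0, 0, -0.1, 1], [0, 0, 0, 0, 0, 0, 1], [0, 0, 0, 0, 0, 0, 1]],
  ],
)

```text
time_s: 6.95
ee_pos: [508.5, -359.4, 159.2]
ee_rot: [-179.9, 29.1, 159.1]
force: [-0.8, -0.5, 0.2]
gripper_width: 11.9
gripper_force: 30.0
```

Call:
send_rows(
  targets=[
    [[0, 0, 0, 0, 0, 0, 0.2], [0, 0, 0, 0, 0, 0, 0.2], [0, 0, 0, 0, 0, 0, 0.2], [0, 0, 0, -0.09, 0.035, 0.175, 0.2], [0, 0, 0, -0.09, 0.035, 0.175, 0.2], [0, 0, 0, -0.09, 0.035, 0.175, 0.2], [0, 0, 0, -0.09, 0.035, 0.175, 0.1], [0, 0, 0.0667, 0.06, 0.2, 0, 0], [0, 0, 0.0667, 0.06, 0.2, 0, 0], [0, 0, 0.0667, 0.06, 0.2, 0, 0], [0, 0, 0.0667, 0.06, 0.2, 0, 0], [0, 0, 0.0667, 0.06, 0.2, 0, 0]],
  ],
)

```text
time_s: 8.15
ee_pos: [496.2, -130.0, 299.6]
ee_rot: [-179.8, 29.1, -170.7]
force: [-0.7, -0.0, -0.8]
gripper_width: 45.9
gripper_force: 0.0
```

```bash
python3 rod.py 501 -356 r2 top scene
```

```text
[ 496.2 -130.   299.6] [-179.8   29.1 -170.7]
top red 36 [ 499.2 -354.4  184.7] [174. 191.] dir [ 0.65  -0.314  0.692]
top yel 59 [ 498.7 -352.5  129. ] [ 89. 169.] dir [-0.024  0.184  0.983]
top stand [array([ 522.1, -299.5]), array([153.2,  32.9]), np.float64(69.1)] 86
scene red 18 [ 502.4 -352.8  182.1] [173. 191.] dir [-0.145 -0.266  0.953]
scene yel 43 [ 504.8 -351.8  137.7] [104. 169.] dir [-0.043  0.017  0.999]
```

Call:
send_rows(
  targets=[
    [[-0.012, 0.077, 0, 0.06, 0.127, -0.0875, 0], [-0.012, 0.077, 0, 0.06, 0.127, -0.0875, 0], [-0.012, 0.077, 0, 0.06, 0.127, -0.0875, 0], [-0.012, 0.077, 0, 0.06, 0.127, -0.0875, 0], [-0.012, 0.077, 0, 0.06, 0.127, -0.0875, 0], [-0.012, 0.077, 0, 0.06, 0.127, -0.0875, 0], [-0.012, 0.077, 0, 0.06, 0.127, -0.0875, 0], [0, 0, 0, 0, 0, 0, 0], [0, 0, 0, 0, 0, 0, 0]],
  ],
)

```text
time_s: 9.15
ee_pos: [580.6, 46.2, 173.9]
ee_rot: [180.0, -20.2, -170.9]
force: [0.3, -0.2, -0.2]
gripper_width: 45.5
gripper_force: 0.0
```

```bash
python3 rod.py 558 44 r3 wrist top
```

```text
[580.6  46.2 173.9] [ 180.   -20.2 -170.9]
wrist red 483 [565.6  43.  120.6] [ -1. 132.] dir [0.064 0.048 0.997]
wrist yel 5324 [581.5  55.3 252.7] [ 70. 285.] dir [0.335 0.117 0.935]
wrist stand [array([ 545.9, -239.6]), array([25.7, 31.5]), np.float64(68.4)] 376
top stand [array([ 522.1, -298.9]), array([152.6,  33.8]), np.float64(69.4)] 174
```

Rod A is where expected; descend, grip, lift, and tilt.

Call:
send_rows(
  targets=[
    [[0, 0, 0, -0.035, -0.004, -0.094, 0], [0, 0, 0, -0.035, -0.004, -0.094, 0], [0, 0, 0, -0.035, -0.004, -0.094, 0], [0, 0, 0, -0.035, -0.004, -0.094, 0], [0, 0, 0, 0, 0, 0, 0], [0, 0, 0, 0, 0, 0, 1], [0, 0, 0, 0, 0, 0, 1], [0, 0, 0, 0, 0, 0, 1], [0, 0, 0, 0, 0, 0, 1], [0, 0, 0, 0, 0, 0, 1]],
  ],
)

```text
time_s: 10.25
ee_pos: [552.4, 43.1, 101.4]
ee_rot: [179.9, -20.0, -170.9]
force: [0.5, -0.6, 1.7]
gripper_width: 11.5
gripper_force: 30.0
```

Call:
send_rows(
  targets=[
    [[0, 0, 0, 0.02, 0, 0.2, 1], [0, 0, 0, 0.02, 0, 0.2, 1], [0, 0, 0, 0.02, 0, 0.2, 1], [0, 0, 0, 0.02, 0, 0.2, 1], [0, 0, 0, 0.02, 0, 0.2, 1], [0.012, -0.077, 0, 0, -0.11, 0, 1], [0.012, -0.077, 0, 0, -0.11, 0, 1], [0.012, -0.077, 0, 0, -0.11, 0, 1], [0.012, -0.077, 0, 0, -0.11, 0, 1], [0.012, -0.077, 0, 0, -0.11, 0, 1], [0.012, -0.077, 0, 0, -0.11, 0, 1], [0.012, -0.077, 0, 0, -0.11, 0, 1]],
  ],
)

```text
time_s: 11.45
ee_pos: [571.9, -111.6, 302.0]
ee_rot: [-179.8, 29.4, -170.9]
force: [0.1, 0.7, 0.2]
gripper_width: 12.0
gripper_force: 30.0
```

Call:
send_rows(
  targets=[
    [[0, 0, -0.0556, -0.017, -0.113, 0, 1], [0, 0, -0.0556, -0.017, -0.113, 0, 1], [0, 0, -0.0556, -0.017, -0.113, 0, 1], [0, 0, -0.0556, -0.017, -0.113, 0, 1], [0, 0, -0.0556, -0.017, -0.113, 0, 1], [0, 0, -0.0556, -0.017, -0.113, 0, 1], [0, 0, 0, 0, 0, 0, 1], [0, 0, 0, 0, 0, 0, 1]],
  ],
)

```text
time_s: 12.25
ee_pos: [551.6, -246.0, 300.7]
ee_rot: [-179.9, 29.0, 159.1]
force: [0.2, 0.7, -0.9]
gripper_width: 11.8
gripper_force: 30.0
```

```bash
python3 - <<'E'
from h import *
p,d,s=grab('wrist','r4.png');W=cloud('wrist',d,s);print(s['ee_pos'],s['ee_rot'])
im=p.astype(int);r,g,b=im[...,0],im[...,1],im[...,2]
ux=np.array([.933,-.36]);uy=np.array([.36,.933])
yel=(r>90)&(g>.6*r)&(b<.5*g)&(abs(W[...,0]-545)<25)&(abs(W[...,1]+245)<25)
for z in range(160,310,25):
    m=yel&(abs(W[...,2]-z)<12); X=W[m][:,:2]
    if m.sum()>5: print(z,m.sum(),'axis u',(np.median(X@ux)+6).round(1),'v',((np.percentile(X@uy,5)+np.percentile(X@uy,95))/2).round(1))
m=(abs(W[...,2]-105)<4)&(abs(W[...,0]-522)<80)&(abs(W[...,1]+300)<110)&(im.min(-1)>70); X=W[m][:,:2]
c,sz,a=cv2.minAreaRect(X.astype(np.float32).copy());print(c,sz,a,'v max-16',(X@uy).max()-16,'u',(np.percentile(X@ux,1)+np.percentile(X@ux,99))/2)
print('well', np.array([523.7,-300.7])@ux, np.array([523.7,-300.7])@uy+60)
E
```

```text
[ 551.59980765 -246.0241828   300.7112338 ] [-179.91614568   28.99219715  159.105705  ]
160 130 axis u 598.6 v -31.8
185 191 axis u 598.4 v -31.4
210 245 axis u 598.0 v -31.5
235 302 axis u 597.7 v -31.5
260 385 axis u 597.4 v -31.8
285 528 axis u 597.1 v -31.8
(523.1419677734375, -300.8486633300781) (152.37132263183594, 32.506622314453125) 69.10691833496094 v max-16 -32.17549722587623 u 596.3072989398167
well 596.8641 -32.02109999999999
```

Call:
send_rows(
  targets=[
    [[0, 0, 0, -0.008, 0.001, 0, 1], [0, 0, 0, 0, 0, -0.1, 1], [0, 0, 0, 0, 0, -0.1, 1], [0, 0, 0, 0, 0, -0.1, 1], [0, 0, 0, 0, 0, -0.1, 1], [0, 0, 0, 0, 0, -0.1, 1], [0, 0, 0, 0, 0, -0.1, 1], [0, 0, 0, 0, 0, -0.1, 1], [0, 0, 0, 0, 0, 0, 1], [0, 0, 0, 0, 0, 0, 0.2], [0, 0, 0, 0, 0, 0, 0.2], [0, 0, 0, 0, 0, 0, 0.2]],
  ],
)

```text
time_s: 13.5
ee_pos: [551.0, -246.6, 162.7]
ee_rot: [-179.9, 29.2, 159.1]
force: [-0.0, 0.6, 0.3]
gripper_width: 33.1
gripper_force: 0.0
```

Call:
send_rows(
  targets=[
    [[0, 0, 0, -0.09, 0.035, 0.175, 0.2], [0, 0, 0, -0.09, 0.035, 0.175, 0.2], [0, 0, 0, -0.09, 0.035, 0.175, 0.2], [0, 0, 0, -0.09, 0.035, 0.175, 0.2], [0.029, 0.075, 0, 0.05, 0.1, 0, -0.5], [0.029, 0.075, 0, 0.05, 0.1, 0, -0.5], [0.029, 0.075, 0, 0.05, 0.1, 0, -0.5], [0.029, 0.075, 0, 0.05, 0.1, 0, -0.5], [0, 0, -0.084, 0.05, 0.05, 0, -0.5], [0, 0, -0.084, 0.05, 0.05, 0, -0.5], [0, 0, -0.084, 0.05, 0.05, 0, -0.5], [0, 0, -0.084, 0.05, 0.05, 0, -0.5]],
  ],
)

```text
time_s: 14.7
ee_pos: [558.9, -97.9, 301.9]
ee_rot: [180.0, 0.2, 128.5]
force: [-0.2, 0.2, 0.3]
gripper_width: 68.4
gripper_force: 0.0
```

```bash
python3 rod.py 544 -245 r5 top scene; cat > jars.py <<'E'
from h import *
import sys
# red cap tops
for cam in sys.argv[2:]:
    p,d,s=grab(cam,f'{sys.argv[1]}_{cam}.png'); W=cloud(cam,d,s); im=p.astype(int); r,g,b=im[...,0],im[...,1],im[...,2]
    m=((r>110)&(g<.45*r)&(d>0)&(W[...,2]>57)&(W[...,2]<78)&(W[...,0]>380)&(W[...,0]<800)&(abs(W[...,1])<260)).astype(np.uint8)
    n,l,st,ce=cv2.connectedComponentsWithStats(m)
    for i in range(1,n):
        if st[i,4]<40: continue
        X=W[l==i]; zt=np.median(X[:,2]); X=X[abs(X[:,2]-zt)<3]
        c,rad=cv2.minEnclosingCircle(X[:,:2].astype(np.float32).copy()); print(cam,st[i,4],'jar',np.round(c,1),'mean',X.mean(0).round(1),'r',round(rad,1))
    lm=((b>130)&(r<100)&(g<170)&(W[...,0]>300)&(W[...,0]<680)&(abs(W[...,1]-250)<250)&(W[...,2]>5)&(W[...,2]<130)); X=W[lm]
    if len(X)>300: print(cam,'lid plate',[np.round(q,1) for q in cv2.minAreaRect(X[:,:2].astype(np.float32).copy())],np.median(X[:,2]).round(1))
E
python3 jars.py j1 top scene
```

```text
[558.9 -97.9 301.9] [180.    0.2 128.5]
top yel 29 [ 538.3 -239.   122.9] [ 85. 161.] dir [0.028 0.114 0.993]
top stand [array([ 521.7, -300. ]), array([149.1,  33. ]), np.float64(69.2)] 64
scene red 17 [ 550.3 -239.2  183.6] [174. 191.] dir [-0.107 -0.061  0.992]
scene yel 36 [ 549.9 -238.7  136. ] [106. 170.] dir [ 0.019 -0.01   1.   ]
top 120 jar [687.3 -24.4] mean [686.8 -22.6  63.8] r 19.5
top 140 jar [680.8  37.5] mean [681.1  38.4  63.9] r 19.4
top 147 jar [655.9 125.7] mean [656.  125.6  64.1] r 19.8
top lid plate [array([548.3, 233.5]), array([202.4, 466.2]), np.float64(53.7)] 12.1
scene 87 jar [ 646.3 -119.5] mean [ 645.7 -118.7   65.9] r 20.7
scene 101 jar [690.1 -23.7] mean [691.6 -23.1  65.8] r 20.1
scene 108 jar [683.5  36.8] mean [684.5  38.5  65.5] r 20.2
scene 119 jar [658.8 124.4] mean [659.1 124.8  65.4] r 20.4
scene lid plate [array([519.8, 208.2]), array([264.3, 377.3]), np.float64(77.7)] 13.4
```

Call:
send_rows(
  targets=[
    [[0, 0, -0.082, 0.106, -0.026, -0.2, -0.5], [0, 0, -0.082, 0.106, -0.026, -0.2, -0.5], [0, 0, -0.082, 0.106, -0.026, -0.2, -0.5], [0, 0, -0.082, 0.106, -0.026, -0.2, -0.5], [0, 0, 0, 0, 0, -0.15, -0.5], [0, 0, 0, 0, 0, -0.15, -0.5], [0, 0, 0, 0, 0, -0.15, -0.5], [0, 0, 0, 0, 0, -0.15, -0.5], [0, 0, 0, 0, 0, 0, -0.5], [0, 0, 0, 0, 0, 0, 1], [0, 0, 0, 0, 0, 0, 1], [0, 0, 0, 0, 0, 0, 1]],
  ],
  grip_force=25,
)

```text
time_s: 16.1
ee_pos: [644.2, -119.5, 23.3]
ee_rot: [179.8, 0.2, 99.3]
force: [-0.6, -0.4, -0.1]
gripper_width: 47.1
gripper_force: 0.0
```

Call:
send_rows(
  targets=[
    [[0, 0, 0, 0, 0, 0, 1], [0, 0, 0, 0, 0, 0, 1], [0, 0, 0, 0, 0, 0.19, 1], [0, 0, 0, 0, 0, 0.19, 1], [0, 0, 0, 0, 0, 0.19, 1], [0, 0, 0, -0.1825, 0.081, 0, 1], [0, 0, 0, -0.1825, 0.081, 0, 1], [0, 0, 0, -0.1825, 0.081, 0, 1], [0, 0, 0, -0.1825, 0.081, 0, 1], [0, 0, 0, 0, 0, 0, 1], [0, 0, 0, 0, 0, 0, 1]],
  ],
)

```text
time_s: 17.2
ee_pos: [496.7, -54.0, 135.7]
ee_rot: [179.9, 0.1, 99.3]
force: [1.3, -0.7, -1.4]
gripper_width: 45.6
gripper_force: 25.0
```

```bash
python3 - <<'E'
from h import *
p,d,s=grab('wrist','k1.png');W=cloud('wrist',d,s);print(s['ee_pos'])
m=(W[...,2]>80)&(W[...,2]<93)&(p.min(-1)>130)&(W[...,0]>400)&(W[...,0]<580)&(abs(W[...,1]-27)<160);X=W[m][:,:2]
print(m.sum(),cv2.minAreaRect(X.astype(np.float32).copy()), np.percentile(X,[0,100],0))
E
```

```text
[496.70616708 -53.97516004 135.72961167]
2002 ((488.2887268066406, 11.432426452636719), (112.47338104248047, 155.2920684814453), 8.915282249450684) [[421.12933355 -57.21537868]
 [551.86662357  96.7315989 ]]
```

View pics/k1.png

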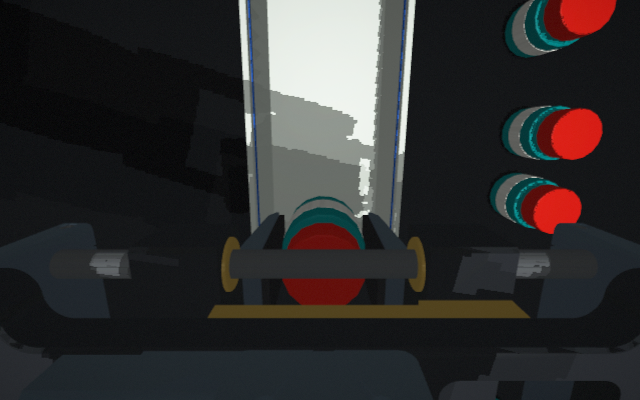

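Call:
send_rows(
  targets=[
    [[0, 0, 0, 0.004, 0, -0.12, 1], [0, 0, 0, 0, 0, -0.12, 1], [0, 0, 0, 0, 0, -0.12, 1], [0, 0, 0, 0, 0, -0.12, 1], [0, 0, 0, 0, 0, -0.05, 1], [0, 0, 0, 0, 0, 0, 1], [0, 0, 0, 0, 0, 0, -0.25], [0, 0, 0, 0, 0, 0, -0.25], [0, 0, 0, 0, 0, 0, -0.25], [0, 0, 0, 0, 0, 0.1, -0.25], [0, 0, 0, 0, 0, 0.2, -0.25], [0, 0, 0, 0, 0, 0.2, -0.25]],
  ],
)

```text
time_s: 18.45
ee_pos: [497.3, -54.2, 130.4]
ee_rot: [-179.9, 0.1, 99.3]
force: [0.1, 0.5, -0.2]
gripper_width: 56.8
gripper_force: 0.0
```

```bash
python3 jars.py j2 top scene
```

```text
top 142 jar [687.3 -24.4] mean [687.9 -24.3  64.1] r 19.8
top 142 jar [680.7  38.4] mean [680.7  37.6  63.7] r 19.7
top 146 jar [656.1 125.9] mean [655.8 125.3  64.3] r 20.0
top lid plate [array([548.1, 233.1]), array([202.5, 465.9]), np.float64(53.7)] 12.2
scene 101 jar [688.6 -23.9] mean [689.7 -23.5  64.6] r 21.0
scene 109 jar [685.7  37.9] mean [684.3  37.9  65.6] r 20.6
scene 121 jar [658.9 124.8] mean [659.8 125.1  65.7] r 20.5
scene lid plate [array([522.5, 217.1]), array([250.4, 392.9]), np.float64(73.5)] 13.5
```

Call:
send_rows(
  targets=[
    [[0, 0, 0, 0.19, 0.03, 0, -0.5], [0, 0, 0, 0.19, 0.03, 0, -0.5], [0, 0, 0, 0.19, 0.03, 0, -0.5], [0, 0, 0, 0.19, 0.03, 0, -0.5], [0, 0, 0, 0.19, 0.03, 0, -0.5], [0, 0, 0, 0, 0, -0.13, -0.5], [0, 0, 0, 0, 0, -0.13, -0.5], [0, 0, 0, 0, 0, -0.13, -0.5], [0, 0, 0, 0, 0, -0.14, -0.5], [0, 0, 0, 0, 0, 0, 1], [0, 0, 0, 0, 0, 0, 1], [0, 0, 0, 0, 0, 0, 1]],
  ],
)

```text
time_s: 19.75
ee_pos: [689.0, -24.3, 24.9]
ee_rot: [179.8, 0.1, 99.3]
force: [-0.2, 0.2, -0.2]
gripper_width: 47.3
gripper_force: 0.0
```

Call:
send_rows(
  targets=[
    [[0, 0, 0, 0, 0, 0, 1], [0, 0, 0, 0, 0, 0, 1], [0, 0, 0, 0, 0, 0.19, 1], [0, 0, 0, 0, 0, 0.19, 1], [0, 0, 0, 0, 0, 0.19, 1], [0, 0, 0, -0.199, 0.024, 0, 1], [0, 0, 0, -0.199, 0.024, 0, 1], [0, 0, 0, -0.199, 0.024, 0, 1], [0, 0, 0, -0.199, 0.024, 0, 1], [0, 0, 0, -0.199, 0.024, 0, 1], [0, 0, 0, 0, 0, 0, 1], [0, 0, 0, 0, 0, 0, 1]],
  ],
)

```text
time_s: 20.95
ee_pos: [488.5, -0.2, 137.9]
ee_rot: [179.9, 0.1, 99.3]
force: [0.5, 0.2, -2.1]
gripper_width: 45.2
gripper_force: 25.0
```

Call:
send_rows(
  targets=[
    [[0, 0, 0, 0.005, 0, -0.12, 1], [0, 0, 0, 0, 0, -0.12, 1], [0, 0, 0, 0, 0, -0.12, 1], [0, 0, 0, 0, 0, -0.12, 1], [0, 0, 0, 0, 0, -0.055, 1], [0, 0, 0, 0, 0, 0, 1], [0, 0, 0, 0, 0, 0, -0.25], [0, 0, 0, 0, 0, 0, -0.25], [0, 0, 0, 0, 0, 0, -0.25], [0, 0, 0, 0, 0, 0.1, -0.25], [0, 0, 0, 0, 0, 0.2, -0.25], [0, 0, 0, 0, 0, 0.2, -0.25]],
  ],
)

```text
time_s: 22.15
ee_pos: [489.4, -0.3, 131.4]
ee_rot: [-179.9, 0.1, 99.3]
force: [0.7, -0.3, -0.2]
gripper_width: 57.1
gripper_force: 0.0
```

```bash
python3 jars.py j3 top scene
```

```text
top 141 jar [680.4  37.8] mean [680.5  38.1  64.2] r 19.6
top 147 jar [656.  124.8] mean [656.3 125.4  63.7] r 20.3
top lid plate [array([548.3, 232.8]), array([201.9, 465.8]), np.float64(53.6)] 12.2
scene 58 jar [502.7 -52.7] mean [505.9 -51.3  69.3] r 18.8
scene 110 jar [685.   35.9] mean [684.2  37.8  65.5] r 21.3
scene 118 jar [658.9 125.3] mean [659.6 125.6  65.3] r 20.4
scene lid plate [array([519.3, 207.5]), array([267.9, 375.1]), np.float64(78.0)] 13.4
```

Call:
send_rows(
  targets=[
    [[0, 0, 0, 0.193, 0.038, 0, -0.5], [0, 0, 0, 0.193, 0.038, 0, -0.5], [0, 0, 0, 0.193, 0.038, 0, -0.5], [0, 0, 0, 0.193, 0.038, 0, -0.5], [0, 0, 0, 0.193, 0.038, 0, -0.5], [0, 0, 0, 0, 0, -0.13, -0.5], [0, 0, 0, 0, 0, -0.13, -0.5], [0, 0, 0, 0, 0, -0.13, -0.5], [0, 0, 0, 0, 0, -0.15, -0.5], [0, 0, 0, 0, 0, 0, 1], [0, 0, 0, 0, 0, 0, 1], [0, 0, 0, 0, 0, 0, 1]],
  ],
)

```text
time_s: 23.45
ee_pos: [683.9, 37.8, 23.9]
ee_rot: [179.9, 0.1, 99.3]
force: [-0.7, 0.2, 0.3]
gripper_width: 47.0
gripper_force: 0.3
```

Call:
send_rows(
  targets=[
    [[0, 0, 0, 0, 0, 0, 1], [0, 0, 0, 0, 0, 0, 1], [0, 0, 0, 0, 0, 0.19, 1], [0, 0, 0, 0, 0, 0.19, 1], [0, 0, 0, 0, 0, 0.19, 1], [0, 0, 0, -0.201, 0.016, 0, 1], [0, 0, 0, -0.201, 0.016, 0, 1], [0, 0, 0, -0.201, 0.016, 0, 1], [0, 0, 0, -0.201, 0.016, 0, 1], [0, 0, 0, -0.201, 0.016, 0, 1], [0, 0, 0, 0, 0, 0, 1], [0, 0, 0, 0, 0, 0, 1]],
  ],
)

```text
time_s: 24.65
ee_pos: [481.6, 53.8, 137.0]
ee_rot: [179.9, 0.1, 99.3]
force: [1.0, 0.2, -1.0]
gripper_width: 45.1
gripper_force: 25.0
```

Call:
send_rows(
  targets=[
    [[0, 0, 0, 0, 0, -0.12, 1], [0, 0, 0, 0, 0, -0.12, 1], [0, 0, 0, 0, 0, -0.12, 1], [0, 0, 0, 0, 0, -0.12, 1], [0, 0, 0, 0, 0, -0.055, 1], [0, 0, 0, 0, 0, 0, 1], [0, 0, 0, 0, 0, 0, -0.25], [0, 0, 0, 0, 0, 0, -0.25], [0, 0, 0, 0, 0, 0, -0.25], [0, 0, 0, 0, 0, 0.1, -0.25], [0, 0, 0, 0, 0, 0.2, -0.25], [0, 0, 0, 0, 0, 0.2, -0.25]],
  ],
)

```text
time_s: 25.85
ee_pos: [481.3, 53.7, 130.4]
ee_rot: [-179.9, 0.1, 99.3]
force: [0.7, -0.3, -1.2]
gripper_width: 56.9
gripper_force: 0.0
```

```bash
python3 jars.py j4 top scene
```

```text
top 145 jar [656.5 125.1] mean [655.8 125.3  63.9] r 19.7
top 140 jar [496.6 -54.2] mean [495.9 -54.2  68.2] r 18.8
top lid plate [array([524. , 264.5]), array([173.2, 388.7]), np.float64(63.1)] 12.1
scene 70 jar [499.7 -53.5] mean [503.5 -52.6  69.4] r 21.2
scene 64 jar [494.1   1. ] mean [498.6   0.9  69.2] r 19.1
scene 119 jar [659.2 124.8] mean [658.9 125.7  65.6] r 20.8
scene lid plate [array([503.7, 232.3]), array([249.5, 384.1]), np.float64(30.9)] 13.4
```

Call:
send_rows(
  targets=[
    [[0, 0, 0, 0.176, 0.0715, 0, -0.5], [0, 0, 0, 0.176, 0.0715, 0, -0.5], [0, 0, 0, 0.176, 0.0715, 0, -0.5], [0, 0, 0, 0.176, 0.0715, 0, -0.5], [0, 0, 0, 0.176, 0.0715, 0, -0.5], [0, 0, 0, 0, 0, -0.13, -0.5], [0, 0, 0, 0, 0, -0.13, -0.5], [0, 0, 0, 0, 0, -0.13, -0.5], [0, 0, 0, 0, 0, -0.145, -0.5], [0, 0, 0, 0, 0, 0, 1], [0, 0, 0, 0, 0, 0, 1], [0, 0, 0, 0, 0, 0, 1]],
  ],
)

```text
time_s: 27.15
ee_pos: [658.9, 125.4, 23.9]
ee_rot: [179.8, 0.1, 99.3]
force: [-0.4, -0.4, -0.1]
gripper_width: 47.1
gripper_force: 0.3
```

Call:
send_rows(
  targets=[
    [[0, 0, 0, 0, 0, 0, 1], [0, 0, 0, 0, 0, 0, 1], [0, 0, 0, 0, 0, 0.19, 1], [0, 0, 0, 0, 0, 0.19, 1], [0, 0, 0, 0, 0, 0.19, 1], [0, 0, 0, -0.185, -0.0175, 0, 1], [0, 0, 0, -0.185, -0.0175, 0, 1], [0, 0, 0, -0.185, -0.0175, 0, 1], [0, 0, 0, -0.185, -0.0175, 0, 1], [0, 0, 0, -0.185, -0.0175, 0, 1], [0, 0, 0, 0, 0, 0, 1], [0, 0, 0, 0, 0, 0, 1]],
  ],
)

```text
time_s: 28.35
ee_pos: [472.8, 107.8, 137.0]
ee_rot: [179.9, 0.1, 99.3]
force: [0.6, -0.6, -1.1]
gripper_width: 45.2
gripper_force: 25.0
```

Call:
send_rows(
  targets=[
    [[0, 0, 0, 0, 0, -0.12, 1], [0, 0, 0, 0, 0, -0.12, 1], [0, 0, 0, 0, 0, -0.12, 1], [0, 0, 0, 0, 0, -0.12, 1], [0, 0, 0, 0, 0, -0.055, 1], [0, 0, 0, 0, 0, 0, 1], [0, 0, 0, 0, 0, 0, -0.25], [0, 0, 0, 0, 0, 0, -0.25], [0, 0, 0, 0, 0, 0, -0.25], [0, 0, 0, 0, 0, 0.1, -0.25], [0, 0, 0, 0, 0, 0.2, -0.25], [0, 0, 0, 0, 0, 0.2, -0.25]],
  ],
)

```text
time_s: 29.55
ee_pos: [472.4, 107.7, 130.4]
ee_rot: [-179.9, 0.1, 99.3]
force: [1.1, 0.4, 0.4]
gripper_width: 56.8
gripper_force: 0.0
```

Call:
send_rows(
  targets=[
    [[0, 0, 0, 0, 0.1, 0.2, 0.2], [0, 0, 0.084, 0, 0.15, 0.2, 0.2], [0, 0, 0.084, 0, 0.15, 0.2, 0.2], [0, 0, 0.084, 0, 0.15, 0, 0.2], [0, 0, 0.084, 0, 0.15, 0, 0.2], [0, 0, 0.084, 0, 0.15, 0, 0.2], [0, 0, 0.084, 0, 0.075, 0, 0.2], [0, 0, 0.084, 0, 0, 0, 0.2], [0, 0, 0.084, 0, 0, 0, 0.2], [0, 0, 0.084, 0, 0, 0, 0.2], [0, 0, 0, 0, 0, 0, 0.2], [0, 0, 0, 0, 0, 0, 0.2]],
  ],
)

```text
time_s: 30.75
ee_pos: [472.7, 292.7, 249.5]
ee_rot: [180.0, 0.1, 167.1]
force: [0.9, -0.8, 0.5]
gripper_width: 36.7
gripper_force: 0.0
```

```bash
cat > lid.py <<'E'
from h import *
import sys
for cam in sys.argv[2:]:
    p,d,s=grab(cam,f'{sys.argv[1]}_{cam}.png'); W=cloud(cam,d,s); im=p.astype(int); r,g,b=im[...,0],im[...,1],im[...,2]
    lm=((b>120)&(r<110)&(g<180)&(d>0)&(abs(W[...,0]-470)<200)&(W[...,1]>160)&(W[...,1]<420)&(W[...,2]>4)&(W[...,2]<25)).astype(np.uint8)
    n,l,st,ce=cv2.connectedComponentsWithStats(lm)
    if n>1:
        i=1+st[1:,4].argmax(); X=W[l==i]; print(cam,'plate',st[i,4],[np.round(q,1) for q in cv2.minAreaRect(X[:,:2].astype(np.float32).copy())])
    hm=(im.min(-1)>120)&(d>0)&(W[...,2]>40)&(W[...,2]<55)&(abs(W[...,0]-470)<150)&(W[...,1]>200)&(W[...,1]<400); X=W[hm]
    if len(X)>30: print(cam,'handle',len(X),[np.round(q,1) for q in cv2.minAreaRect(X[:,:2].astype(np.float32).copy())],np.median(X[:,2]))
E
python3 lid.py l1 top scene wrist; python3 jars.py j5 top
```

```text
top plate 934 [array([530. , 280.3]), array([118.4, 106.9]), np.float64(78.1)]
scene plate 1071 [array([534.5, 279.5]), array([120.6, 103.5]), np.float64(77.2)]
wrist plate 6060 [array([429.8, 301. ]), array([118. , 161.5]), np.float64(78.1)]
wrist handle 1021 [array([467.1, 292.9]), array([17.8, 89.2]), np.float64(78.1)] 47.549791186468156
top 137 jar [495.9 -54.2] mean [496.  -54.1  67.8] r 18.7
top 137 jar [489.6  -0.8] mean [488.3  -1.1  67.7] r 18.9
top 137 jar [480.4  53.3] mean [480.4  53.3  68. ] r 18.3
top 136 jar [471.5 107. ] mean [472.  106.5  67.8] r 18.4
top lid plate [array([442.4, 185.7]), array([341. , 237.9]), np.float64(77.9)] 12.2
```

View pics/l1_scene.png

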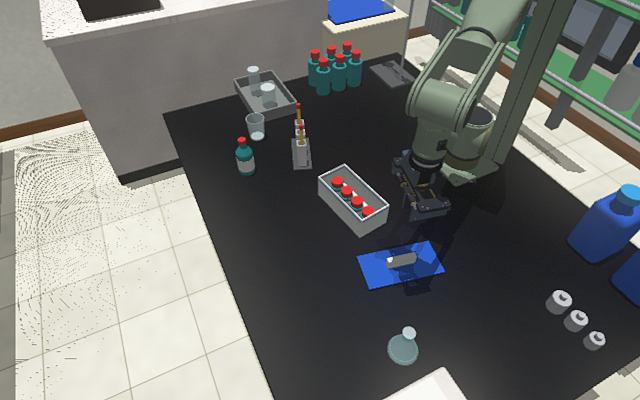

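Call:
send_rows(
  targets=[
    [[0, 0, 0.011, -0.028, 0.001, -0.19, 0.2], [0, 0, 0, 0, 0, -0.19, 0.2], [0, 0, 0, 0, 0, -0.19, 0.2], [0, 0, 0, 0, 0, -0.19, 0.2], [0, 0, 0, 0, 0, -0.19, 0.2], [0, 0, 0, 0, 0, -0.15, 0.2], [0, 0, 0, 0, 0, -0.06, 0.2], [0, 0, 0, 0, 0, 0, 0.2], [0, 0, 0, 0, 0, 0, 1], [0, 0, 0, 0, 0, 0, 1], [0, 0, 0, 0, 0, 0, 1], [0, 0, 0, 0, 0, 0, 1]],
  ],
  grip_force=50,
)

```text
time_s: 32.15
ee_pos: [468.2, 293.5, 18.8]
ee_rot: [179.9, 0.2, 168.3]
force: [-0.5, -0.9, 6.2]
gripper_width: 18.1
gripper_force: 50.0
```

Call:
send_rows(
  targets=[
    [[0, 0, 0, 0, 0, 0.1, 1], [0, 0, 0, 0, 0, 0.2, 1], [0, 0, 0, 0, 0, 0.24, 1], [0, 0, 0, 0, 0, 0.24, 1], [0, 0, -0.086, 0.01, -0.16, 0, 1], [0, 0, -0.086, 0.01, -0.16, 0, 1], [0, 0, -0.086, 0.01, -0.16, 0, 1], [0, 0, -0.086, 0.01, -0.16, 0, 1], [0, 0, -0.086, 0.01, -0.16, 0, 1], [0, 0, -0.086, 0.01, -0.16, 0, 1], [0, 0, -0.086, 0.01, -0.16, 0, 1], [0, 0, -0.086, 0.01, -0.16, 0, 1]],
  ],
)

```text
time_s: 33.35
ee_pos: [482.7, 35.7, 173.1]
ee_rot: [-180.0, 0.1, 106.1]
force: [0.8, 0.1, -2.1]
gripper_width: 17.7
gripper_force: 50.0
```

Call:
send_rows(
  targets=[
    [[0, 0, -0.083, 0.003, -0.05, 0, 1], [0, 0, 0, 0, 0, 0, 1], [0, 0, 0, 0, 0, 0, 1], [0, 0, 0, 0, 0, 0, 1]],
  ],
)

```text
time_s: 33.75
ee_pos: [483.6, 27.7, 173.0]
ee_rot: [-180.0, 0.1, 99.1]
force: [-0.3, 0.5, -1.8]
gripper_width: 17.6
gripper_force: 50.0
```

```bash
cat > fit.py <<'E'
from h import *
import sys
for cam in sys.argv[2:]:
    p,d,s=grab(cam,f'{sys.argv[1]}_{cam}.png'); W=cloud(cam,d,s); im=p.astype(int); r,g,b=im[...,0],im[...,1],im[...,2]
    lm=((b>100)&(r<.65*b)&(g<.8*b)&(d>0)&(abs(W[...,0]-485)<120)&(abs(W[...,1]-27)<170)&(W[...,2]>84)&(W[...,2]<260)).astype(np.uint8)
    n,l,st,ce=cv2.connectedComponentsWithStats(lm); X=W[l==1+st[1:,4].argmax()]
    z0=np.percentile(X[:,2],80); X=X[abs(X[:,2]-z0)<6]
    print(cam,'plate',len(X),[np.round(q,1) for q in cv2.minAreaRect(X[:,:2].astype(np.float32).copy())],np.percentile(X[:,2],[5,50,95]).round(1))
    A=np.c_[X[:,:2]-[485,27],np.ones(len(X))]; print('plane',np.linalg.lstsq(A,X[:,2],rcond=None)[0].round(4))
print(s['ee_pos'],s['ee_rot'])
E
python3 fit.py f1 top scene wrist
```

```text
top plate 404 [array([499.1, -75.2]), array([118.5,  26.2]), np.float64(7.3)] [163.  165.7 168.7]
plane [-3.300000e-03  2.250000e-02  1.681909e+02]
scene plate 1129 [array([485.4,  30.8]), array([118.2, 240.2]), np.float64(9.1)] [164.9 167.9 170.7]
plane [-1.800000e-03  3.000000e-03  1.677419e+02]
wrist plate 17725 [array([474.3,  88.9]), array([118.7, 114.8]), np.float64(9.4)] [165.1 166.2 167.2]
plane [-9.000000e-04  3.500000e-03  1.659791e+02]
[483.65783742  27.77243439 173.06118851] [-1.79975556e+02  9.73168945e-02  9.90457974e+01]
```

Call:
send_rows(
  targets=[
    [[0, 0, -0.002, 0.009, -0.004, 0, 1], [0, 0, 0, 0, 0, -0.1, 1], [0, 0, 0, 0, 0, -0.1, 1], [0, 0, 0, 0, 0, -0.08, 1], [0, 0, 0, 0, 0, -0.02, 1], [0, 0, 0, 0, 0, -0.02, 1], [0, 0, 0, 0, 0, 0, 1], [0, 0, 0, 0, 0, 0, 1]],
  ],
)

```text
time_s: 34.7
ee_pos: [486.2, 26.2, 109.8]
ee_rot: [179.9, 0.1, 98.7]
force: [0.9, -0.4, -2.7]
gripper_width: 17.7
gripper_force: 50.0
```

Call:
send_rows(
  targets=[
    [[0, 0, 0, 0, 0, -0.01, 1], [0, 0, 0, 0, 0, -0.01, 1], [0, 0, 0, 0, 0, -0.01, 1], [0, 0, 0, 0, 0, -0.008, 1], [0, 0, 0, 0, 0, 0, 1], [0, 0, 0, 0, 0, 0, 1]],
  ],
)

```text
time_s: 35.3
ee_pos: [485.5, 26.1, 101.4]
ee_rot: [-180.0, 0.1, 98.7]
force: [0.6, 0.3, -2.1]
gripper_width: 17.8
gripper_force: 50.0
```

Call:
send_rows(
  targets=[
    [[0, 0, 0, 0, 0, -0.006, 1], [0, 0, 0, 0, 0, 0, 1], [0, 0, 0, 0, 0, 0, 0.2], [0, 0, 0, 0, 0, 0, 0.2], [0, 0, 0, 0, 0, 0, 0.2], [0, 0, 0, 0, 0, 0.1, 0.2], [0, 0, 0, 0, 0, 0.2, 0.2], [0, 0, 0, 0, 0, 0.2, 0.2], [0, 0, 0, -0.1, 0.1, 0.2, 0.2], [0, 0, 0, -0.1, 0.2, 0.2, 0.2], [0, 0, 0, -0.1, 0.2, 0, 0.2], [0, 0, 0, -0.1, 0.2, 0, 0.2]],
  ],
)

```text
time_s: 36.5
ee_pos: [408.7, 160.7, 275.2]
ee_rot: [179.8, 0.1, 98.6]
force: [0.5, 0.9, -0.2]
gripper_width: 36.1
gripper_force: 0.0
```

Call:
send_rows(
  targets=[
    [[0, 0, 0, -0.05, 0.22, 0, 0.2], [0, 0, 0, -0.05, 0.22, 0, 0.2], [0, 0, 0, -0.05, 0.22, 0, 0.2], [0, 0, 0, -0.05, 0.22, 0, 0.2], [0, 0, 0, 0, 0, 0, 0.2], [0, 0, 0, 0, 0, 0, 0.2]],
  ],
)

```text
time_s: 37.1
ee_pos: [368.5, 335.9, 273.4]
ee_rot: [-180.0, 0.2, 98.9]
force: [-0.4, 0.1, 0.4]
gripper_width: 36.5
gripper_force: 0.0
```

```bash
python3 fit.py f2 top scene; python3 -c "
import cv2;a=cv2.imread('pics/f2_scene.png')[90:260,210:430];cv2.imwrite('pics/fin.png',cv2.resize(a,None,fx=3.4,fy=3.4,interpolation=2))"
```

```text
top plate 3366 [array([484.4,  29. ]), array([118.3, 237.9]), np.float64(8.6)] [90.  93.1 96.1]
plane [4.00000e-04 4.00000e-04 9.30802e+01]
scene plate 1682 [array([486.4,  28.5]), array([121.3, 242. ]), np.float64(8.8)] [91.3 94.5 97.8]
plane [-6.00000e-04 -1.70000e-03  9.45759e+01]
[368.74389283 335.07601758 273.48188075] [-1.79963816e+02  1.58059636e-01  9.87660225e+01]
```

View pics/fin.png

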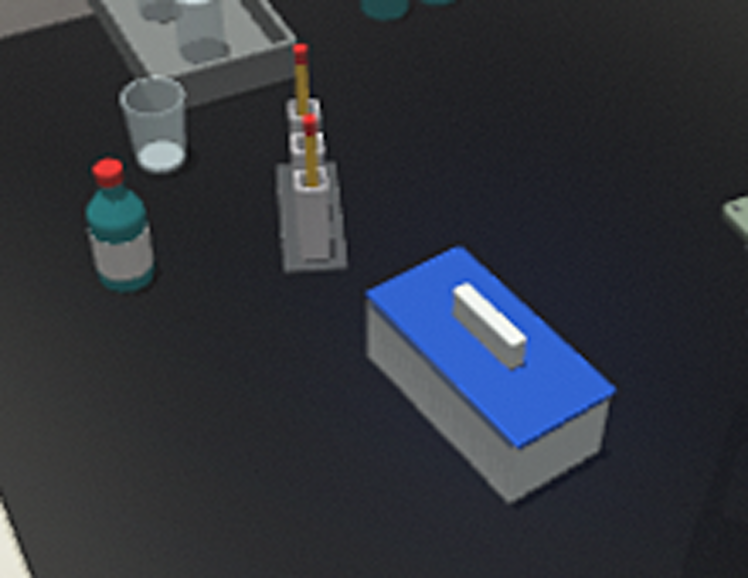

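The lid is level (slope under 0.002) with its top at 93 mm, which is fully home. Both rods stand red end up in their wells, and the bottle and beaker are undisturbed.

```bash
python3 -c "
from workcell import env
print(env.job_done())"
```

```text
the job is handed in; nothing more can be done
None
```

The job is handed in: both rods stand red end up in wells of the stand, all four jars stand upright in the tub, and the lid sits level and fully home, with the flask, beaker and bottle left alone.

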